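# Stand the fallen glass box back up and push it against the bench stop

### The job

The empty pine box has been knocked over and lies on its side. Using only pushes of the fingertips, tip it back onto its base so that its mouth faces up, then push it along the bench until one of its sides sits flush against the wooden bench stop. Never lift or carry the box, and leave the filled box, the jar of brushes and the bench brush where they are.

Things in the scene. Friction and masses are not known exactly. Their poses are not given: they have to be found in the camera images.
- box: Loose empty pine box, the only one lying down: 150 x 150 mm, 90 mm tall when upright, open top, walls and base 10 mm thick, 0.4 to 0.75 kg. Origin: centre of its base's outside; z points from the base out of the mouth, x and y along its sides. It starts on one side, z level, origin 75 mm up, base towards the stop, mouth away. Upright it slides when pushed low with 2 to 6 N.
- box_mouth (a point): Centre of the empty box's open mouth, 90 mm along the box's z from its origin. As the box lies, the upper wall's rim is 140 to 150 mm above the bench. Pushed there towards the base it tips, hardly sliding, about the base's lower edge; past about 25 degrees it falls onto its base by itself and then stands some 25 to 110 mm clear of the stop.
- stop: Bench stop, a dark wooden batten screwed to the bench, 430 mm long, 32 mm wide, 32 mm tall. Origin at the foot of its working face (the face towards the empty box), at bench height; x runs along the face, y points level out of the face towards the box. The batten reaches from x = -150 to +280 mm and lies at y from -32 to 0 mm. It never moves.
- filled_box: Bystander: narrower upright pine box full of coloured glass offcuts, 110 mm along the stop x 150 mm, 90 mm tall (glass stands up to 110 mm), 1.6 kg, already standing against the stop near x = 200 mm in the stop's frame. Origin: centre of its underside. Leave it alone.
- jar: Bystander: glass jar, 76 mm across and 92 mm tall, with brushes standing in it up to 195 mm high, behind the stop. Origin: centre of its underside, z up. Leave it alone.
- brush: Bystander: wooden bench brush 280 mm long and 55 mm tall lying bristles down, to the left of the work (larger y in the world). Origin at bench level near its middle; x points from the handle (-130 mm) to the brush end (+125 mm). Leave it alone.
There are look-alikes about, which are no part of the job. Leave any black or yellow look-alike of the box alone.

How it is judged (in metres and radians):
At the end, for the whole second after the job is handed in: The empty box stands at rest on its base, mouth up (tilt under 3.4 degrees), one side against the stop's working face: base centre 65 to 83 mm out from the face (75 is touching), side parallel to it within 4.5 degrees, box centre within 150 mm of the stop's origin along it (angle between box's own z axis and vertical below 0.06 rad and height (world z) of box below 0.008 m and y of box in the frame of stop between 0.065 and 0.083 m and x of box in the frame of stop between -0.15 and 0.15 m and (angle between the x axis of box and the x axis of stop, either way round below 0.08 rad or angle between the y axis of box and the x axis of stop, either way round below 0.08 rad) and linear speed of box below 0.02 m/s).
It fails at once if the empty box is lifted off the bench (height (world z) of box above 0.105 m or (angle between box's own z axis and vertical below 0.9 rad and height (world z) of box above 0.085 m) or (angle between box's own z axis and vertical below 0.4 rad and height (world z) of box above 0.055 m)).
It fails at once if the filled box is moved more than 25 mm (distance of filled_box from where it was at the start of the episode above 0.025 m).
It fails at once if the jar is moved more than 25 mm or tipped (distance of jar from where it was at the start of the episode above 0.025 m or angle between jar's own z axis and vertical above 0.4 rad).
It fails at once if the bench brush is moved more than 30 mm (distance of brush from where it was at the start of the episode above 0.03 m).
It also fails if it takes over 45 s, if anything falls off the work surface, if the arm or the gripper's body presses on something with over 40 N, if the wrist force passes 120 N, or if a joint passes its speed limit or range.

### The arm

A 7-joint arm with a two-finger parallel gripper is mounted at the origin on the work surface. World frame = base frame: x ahead of the robot, y to its left, z up, the work surface at z = 0. Lengths are in mm, angles in rad, forces in N, time in s.
With the tool pointing down it reaches from about 425 to 950 mm from the base axis. Payload 16.7 kg.
Tool frame: the origin (TCP) lies on the centre line of the jaws, within the pads' length; the fingertips stand 14 mm ahead of it and the grasp point (between the pads) lies 5 mm behind it; z points along the fingers, y is the line along which they close (so a half turn about z gives the same grasp; the last joint's range is limited). The gripper opens to 94 mm and grips with 3 to 60 N. Pads are 16 mm wide; open, the fingers measure 119 mm over their backs; the gripper's body (75 mm by 177 mm) begins 78 mm behind the grasp point.
Start: joints at [1.087, 0.426, 0.074, 1.606, -0.034, 1.111, -0.067], TCP at [221.759, -637.494, 219.467] pointing down, gripper open.
Joint ranges: [-2.85, 2.85], [-0.5, 2.14], [-1.23, 1.37], [0.21, 2.46], [-1.02, 4.16], [0.16, 2.05], [-2.73, 2.73]. Speed limits (rad/s): [1.89, 1.89, 2.39, 2.39, 3.01, 3.01, 3.01].

### API

Orientations are given as a rotation vector (axis times angle).
In Python, from station import bot gives the robot as it stands.
- The arm moves only by the shell command python3 -m pendant 'ROWS'. ROWS is JSON, a list that holds one entry, the list of rows, each a list of 7 numbers: the shift along the tool's x, y, z in mm, then the turn, a rotation vector about the tool's x, y, z in rad, then the finger opening in mm, from 0 to 94. A call has 1 to 10 rows; each row shifts and turns the commanded pose from where the row before left it, along the tool's axes as they then stand; what a row does not reach is not made up. A row lasts 1/8 s, in which the tool goes at most 62.5 mm and 10.7 degrees, less where a joint would pass 70% of its speed; a pose out of reach is approached as far as the arm can. A call is refused whole if a number of a shift passes 62.5 or a number of a turn 0.188, either way. A call with a gripper value outside its range is refused whole. The fingers move at their own pace and stop on an object; the grip force is fixed at half the most. Time passes only in rows, so rows that do not move let the fingers close. It gives the time, the measured TCP pose, the force, the opening and the grip force at its end, in the units of the state.
- bot.sense(): the state, without advancing time (a new reading comes with each control period).
- bot.camera(name): name is "scene" or "top" or "wrist"; returns (picture, depth): 384x512x3 uint8, red, green, blue; 384x512 float32, mm along the optical axis (not along the pixel's ray), 0 where there is no reading.
- bot.calibration(name): a dict with "fov_y" (degrees; the focal length in pixels is half the picture's height over the tangent of half this angle, whatever the lens; pixels are square), "cx", "cy" (the principal point, pixels), "R" (3x3) and "t" (3): a world point X has camera coordinates R X + t. Camera axes: x right, y down, z forward; pixel columns grow to the right and rows downward; lengths in mm; the calibration is good to about 2 mm. A picture is of the moment at which its call begins: read the wrist's pose just before it. calibration takes no time and is no camera call; for the wrist camera it gives the pose at the moment of the call.
- bot.close_job(): hands the job in; it is judged then, once.
The state is a dict: "t": time; "joints": joint angles; "dq": joint speeds; "joint_torque": joint torques, N m; "eef_pos": TCP position; "tcp_rot": TCP orientation; "contact_force": force on the tool from outside, world axes, zero at the start; "moment": the same for the moment, N m; "finger_gap": opening from 0.0 (shut) to 1.0 (fully open); "gripper_force": force on a finger pad.
Only numpy, scipy, OpenCV 4.12 (cv2) and the standard library are available. Lean on these libraries where they do the work, as an engineer would, in place of code of your own. Each camera call takes 0.05 s, during which the arm holds its last target. There are 200 camera calls.

## Working session

There is one attempt and no reset: what is moved stays moved. The work goes in short steps, Python scripts to look and compute and a shell command to move; the robot and the scene stay as the last step left them, time stands still between calls to the robot, and variables do not carry over. Pictures are saved under pics/ and viewed, at most 10 in all, crops included, and the job is handed in when it is done.

```bash
mkdir -p pics; python3 - <<'E'
from station import bot
import cv2,numpy as np
s=bot.sense();print(s['eef_pos'],s['tcp_rot'],s['t'])
ims=[]
for n in('scene','top'):
    p,d=bot.camera(n);np.savez(f'pics/{n}0.npz',p=p,d=d);c=bot.calibration(n);print(n,c)
    cv2.imwrite(f'pics/{n}0.png',p[:,:,::-1])
E
```

```text
[ 221.65666928 -637.12347147  218.78725787] [-3.09647111e+00 -5.23261418e-01  4.44754758e-04] 0.0
scene {'fov_y': 57.88837285334767, 'cx': 250.1839308632688, 'cy': 190.1384299884565, 'R': array([[ 0.83025264,  0.55733896, -0.00733786],
       [ 0.36299052, -0.55063376, -0.75169166],
       [-0.42298752,  0.6214304 , -0.65947389]]), 't': array([-533.96142014, -171.27928155, 1535.24755677])}
top {'fov_y': 43.497631927240256, 'cx': 245.6277632907603, 'cy': 194.63268322083053, 'R': array([[-0.05069466, -0.99871291, -0.00160402],
       [-0.9766996 ,  0.0499125 , -0.20872622],
       [ 0.20853763, -0.00901466, -0.9779728 ]]), 't': array([  14.69237664,  630.49142447, 1564.51098289])}
```

View pics/scene0.png

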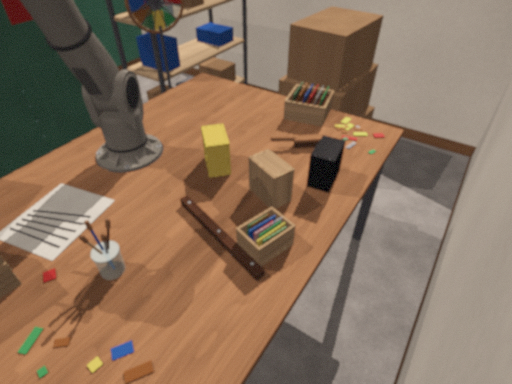

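View pics/top0.png

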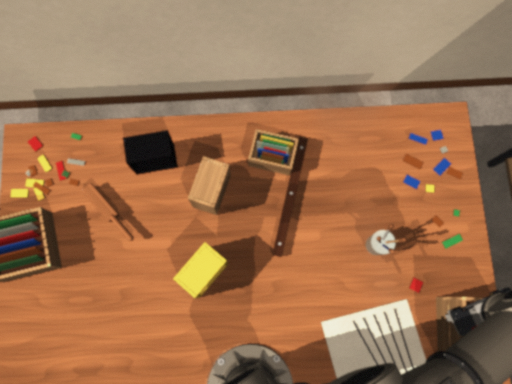

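Scene: candidates for the box are the pine box (scene 270,180; top 209,185), the yellow one (216,150; top 200,270), the black one (326,163; top 150,152), the filled pine box (265,235; top 273,150) and the rack of glass (308,103; top 25,243). The plain pine one, lying down between brush and stop, is the one I want.

```bash
cat > h.py <<'E'
import numpy as np,cv2
from station import bot
def pts(n,d,c=None):
    c=c or bot.calibration(n);f=192/np.tan(np.radians(c['fov_y'])/2)
    v,u=np.mgrid[:384,:512]
    P=np.stack([(u-c['cx'])/f*d,(v-c['cy'])/f*d,d],-1)
    return (P-c['t'])@c['R']
def rect(X,Y):
    return cv2.minAreaRect(np.stack([X,Y],-1).astype(np.float32))
E
python3 - <<'E'
from h import *
z=np.load('pics/top0.npz');p,d=z['p'],z['d'];W=pts('top',d);np.set_printoptions(precision=1,suppress=True)
def blob(m,seed):
    n,l=cv2.connectedComponents(m.astype(np.uint8));return l==l[seed[1],seed[0]]
H=W[...,2]
for nm,s,lo,hi in(('box',(209,180),135,162),('filled',(262,135),75,125),('yellow',(200,270),60,250),('black',(150,150),60,250)):
    m=(H>lo)&(H<hi)&(d>0);
    if not m[s[1],s[0]]: print(nm,'seed z',H[s[1],s[0]])
    b=blob(m,s);r=rect(W[b][:,0],W[b][:,1]);print(nm,b.sum(),np.median(H[b]),r,'\n',cv2.boxPoints(r))
hsv=cv2.cvtColor(p,cv2.COLOR_RGB2HSV)
m=(H>22)&(H<42)&(d>0);m[:, :265]=0;m[:,315:]=0;m[:130]=0;m[260:]=0
m=blob(cv2.erode(m.astype(np.uint8),np.ones((2,2))),(291,195))
r=rect(W[m][:,0],W[m][:,1]);print('stop',m.sum(),np.median(H[m]),r,'\n',cv2.boxPoints(r))
big=cv2.resize(p[110:300,90:330],(720,570),interpolation=2);cv2.imwrite('pics/crop.png',big[:,:,::-1])
for nm,x in(('brush ends',[(90,183),(130,237)]),):
    for u,v in x:print(nm,W[v,u])
E
```

```text
box 1290 150.29221843238628 ((663.9466552734375, 102.71705627441406), (91.61866760253906, 152.14735412597656), 68.89064025878906) 
 [[576.5  87.4]
 [718.4  32.6]
 [751.4 118.1]
 [609.5 172.9]]
filled seed z 62.77492061866621
filled 189941 -0.7317035946356261 ((596.8932495117188, -109.31103515625), (2755.28271484375, 1528.9561767578125), 89.91658782958984) 
 [[ -169.6 -1485.8]
 [ 1359.4 -1488.1]
 [ 1363.4  1267.2]
 [ -165.6  1269.4]]
yellow 1431 150.44096390598907 ((383.4115905761719, 139.45079040527344), (91.01203918457031, 149.71070861816406), 46.70977020263672) 
 [[297.7 157.7]
 [406.7  55. ]
 [469.1 121.2]
 [360.1 223.9]]
black 1365 149.90188144661852 ((791.5841064453125, 300.2471618652344), (93.37181091308594, 151.9342803955078), 7.050212383270264) 
 [[735.9 369.9]
 [754.6 219.1]
 [847.2 230.6]
 [828.6 381.4]]
stop 917 32.36390313861109 ((628.9794311523438, -173.57568359375), (28.06394386291504, 425.5445861816406), 73.47345733642578) 
 [[ 421.  -126.5]
 [ 829.  -247.6]
 [ 837.  -220.6]
 [ 429.   -99.6]]
brush ends [703.6 517.3  44.7]
brush ends [508.1 377.6  52. ]
```

View pics/crop.png

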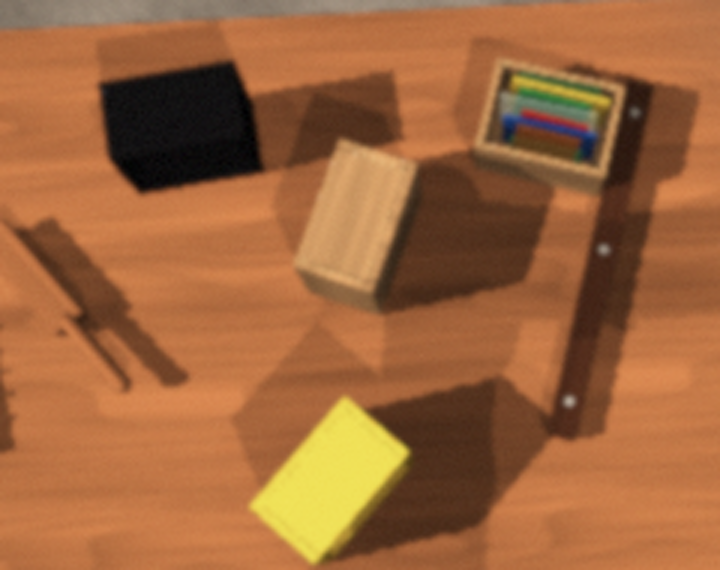

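The crop shows the pine box lying at crop (355,215), broad top face at 150 mm, base towards the stop on the right. The filled box, brush and look-alikes are all clear of its push path. First raise and turn the tool to line its y up with the rim.

```bash
python3 -m pendant '[[[0,0,-45,0,0,0,94],[0,0,-45,0,0,0,94],[0,0,0,0,0,-0.173,94],[0,0,0,0,0,-0.173,94],[0,0,0,0,0,-0.173,94],[0,0,0,0,0,-0.173,94],[0,0,0,0,0,-0.175,94],[0,0,0,0,0,0,94]]]'
cat >> h.py <<'E'
from scipy.spatial.transform import Rotation as Ro
def to(x,y,z,yaw=None):
    "shift in tool axes to a world point; yaw: wanted angle of tool y, deg"
    s=bot.sense();R=Ro.from_rotvec(s['tcp_rot']).as_matrix()
    print('t',s['t'],'tcp',s['eef_pos'].round(1) if hasattr(s['eef_pos'],'round') else s['eef_pos'],'F',np.round(s['contact_force'],1),'toolyaw',np.degrees(np.arctan2(R[1,1],R[0,1])).round(1),'z',R[:,2].round(3))
    print('shift',(R.T@(np.array([x,y,z])-s['eef_pos'])).round(1))
E
python3 -c "
from h import *
to(680+.36*50,145.5+.933*50,309)"
```

```text
t: 1.1
eef_pos: [221.5, -637.4, 309.1]
tcp_rot: [-2.592, -1.774, -0.001]
contact_force: [0.9, -0.1, 0.0]
finger_gap: 1.003
gripper_force: 0.0
t 1.1 tcp [ 221.5 -637.4  309.1] F [ 0.9 -0.1  0. ] toolyaw -21.2 z [-0.     0.001 -1.   ]
shift [9.457e+02 1.441e+02 7.000e-01]
```

```bash
python3 -m pendant '[[[50,8,0,0,0,0,94],[53,8,0,0,0,0,94],[53,8,0,0,0,0,94],[53,8,0,0,0,0,94],[53,8,0,0,0,0,94],[53,8,0,0,0,0,94],[53,8,0,0,0,0,94],[53,8,0,0,0,0,94],[53,8,0,0,0,0,94]]]'
python3 -m pendant '[[[53,8,0,0,0,0,94],[53,8,0,0,0,0,94],[53,8,0,0,0,0,94],[53,8,0,0,0,0,94],[53,8,0,0,0,0,94],[53,8,0,0,0,0,94],[53,8,0,0,0,0,94],[53,8,0,0,0,0,94],[48,8,0,0,0,0,94],[0,0,0,0,0,0,94]]]'
python3 -c "
from h import *
to(680+.36*45,145.5+.933*45,142)"
```

```text
t: 2.22
eef_pos: [460.4, -219.8, 309.6]
tcp_rot: [2.596, 1.769, 0.0]
contact_force: [0.7, -0.7, 0.1]
finger_gap: 1.0
gripper_force: 0.0
t: 3.48
eef_pos: [697.2, 197.1, 307.9]
tcp_rot: [-2.589, -1.774, 0.001]
contact_force: [-1.0, 0.0, -0.6]
finger_gap: 1.004
gripper_force: 0.0
t 3.475 tcp [697.2 197.1 307.9] F [-1.   0.  -0.6] toolyaw -21.2 z [-0.002  0.002 -1.   ]
shift [ -9.5   3.  165.9]
```

```bash
python3 -m pendant '[[[0,3,40,0,0,0,94],[0,0,42,0,0,0,94],[0,0,42,0,0,0,94],[0,0,42,0,0,0,94],[0,0,0,0,0,0,94],[-12,0,0,0,0,0,94],[-12,0,0,0,0,0,94],[-12,0,0,0,0,0,94],[-8,0,0,0,0,0,94]]]'
python3 -m pendant '[[[-6,0,0,0,0,0,94],[-8,0,-2,0,0,0,94],[-8,0,-3,0,0,0,94],[-8,0,-3,0,0,0,94],[-8,0,-3,0,0,0,94]]]'
python3 -c "
from h import *
to(680,145.5,142)
p,d=bot.camera('scene');cv2.imwrite('pics/s1.png',p[100:300,130:380,::-1].repeat(2,0).repeat(2,1))"
```

```text
t: 4.6
eef_pos: [684.3, 149.5, 144.4]
tcp_rot: [2.592, 1.774, 0.001]
contact_force: [0.4, 2.6, 2.7]
finger_gap: 1.0
gripper_force: 1.3
t: 5.22
eef_pos: [670.3, 114.7, 154.7]
tcp_rot: [2.591, 1.776, -0.0]
contact_force: [1.1, 1.1, 0.5]
finger_gap: 1.0
gripper_force: 0.1
t 5.225 tcp [670.3 114.7 154.7] F [1.1 1.1 0.5] toolyaw -21.1 z [-0. -0. -1.]
shift [32.2 -2.  12.7]
```

View pics/s1.png

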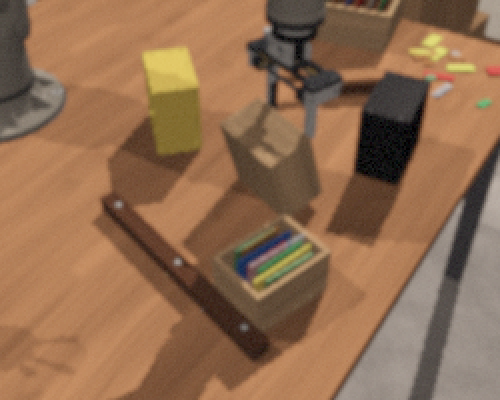

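The crop shows the box (270,160) partly tipped towards the stop, with the fingers (270–315,100) behind its upper rim. I'll push on.

```bash
python3 -m pendant '[[[-8,0,-3,0,0,0,94],[-8,0,-3,0,0,0,94],[-8,0,-3,0,0,0,94],[-8,0,-2,0,0,0,94],[-8,0,-2,0,0,0,94],[-6,0,0,0,0,0,94],[0,0,0,0,0,0,94],[0,0,0,0,0,0,94],[20,0,-20,0,0,0,94],[30,0,-20,0,0,0,94]]]'
python3 - <<'E'
from h import *
p,d=bot.camera('top');W=pts('top',d);H=W[...,2];cv2.imwrite('pics/t2.png',p[90:300,80:330,::-1].repeat(3,0).repeat(3,1)[:600])
np.savez('pics/top2.npz',p=p,d=d)
to(680,145,200)
E
```

```text
t: 6.52
eef_pos: [672.2, 119.0, 207.9]
tcp_rot: [-2.592, -1.775, 0.001]
contact_force: [-0.2, 0.3, 0.3]
finger_gap: 0.997
gripper_force: 0.0
t 6.575 tcp [673.6 124.7 211. ] F [-1.8  3.5  1.7] toolyaw -21.0 z [ 0.003  0.003 -1.   ]
shift [21.2 -1.3 11. ]
```

View pics/t2.png

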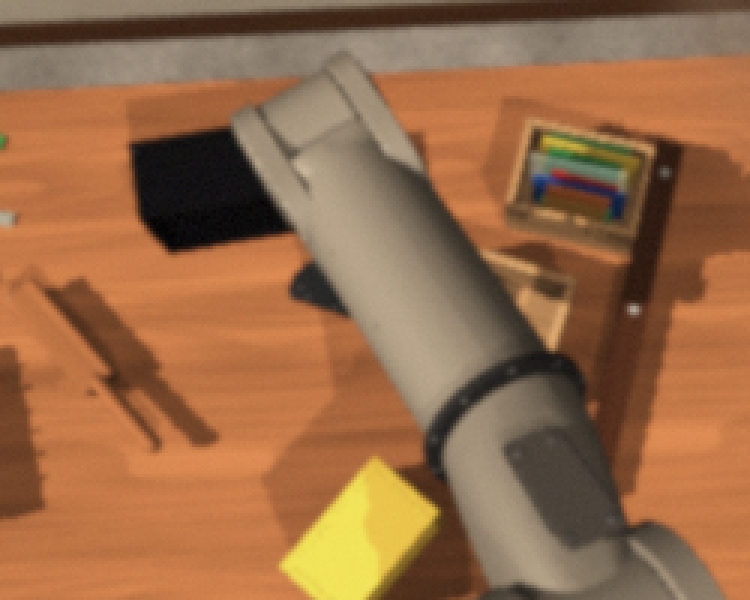

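The box now stands mouth up at crop (530,300), partly hidden by the arm. The filled box (580,180) and brush haven't moved. Next I measure the upright rim.

```bash
cat >> h.py <<'E'
def stopf(P,O=np.array([571.5,-140.])):
    ex=np.array([.9588,-.2846]);ey=np.array([.2846,.9588])
    return np.stack([(P-O)@ex,(P-O)@ey],-1)
def rim():
    np.set_printoptions(precision=1,suppress=True)
    for n in('scene','top'):
        p,d=bot.camera(n);W=pts(n,d);S=stopf(W[...,:2]);H=W[...,2]
        m=(H>82)&(H<96)&(d>0)&(S[...,0]>-110)&(S[...,0]<120)&(S[...,1]>-20)&(S[...,1]<260)
        k,l,st,_=cv2.connectedComponentsWithStats(m.astype(np.uint8))
        if k<2: continue
        m=l==1+st[1:,4].argmax()
        Q=S[m];r=rect(Q[:,0],Q[:,1]);print(n,m.sum(),np.median(H[m]),r,cv2.boxPoints(r).tolist())
E
python3 - <<'E'
from h import *
rim()
p,d=bot.camera('scene');cv2.imwrite('pics/s3.png',p[100:300,130:380,::-1].repeat(2,0).repeat(2,1))
E
```

```text
scene 440 87.54606438642864 ((11.3077392578125, 135.2705841064453), (153.28208923339844, 153.99942016601562), 85.50123596191406) [[-71.46627044677734, 64.90534210205078], [82.05867767333984, 52.82599639892578], [94.08174896240234, 205.63583374023438], [-59.443199157714844, 217.71517944335938]]
top 175 89.88544345630972 ((64.72830200195312, 99.65196990966797), (144.40975952148438, 69.48153686523438), 49.91267776489258) [[-8.347251892089844, 66.78208923339844], [44.8105583190918, 22.03915786743164], [137.80386352539062, 132.5218505859375], [84.64604187011719, 177.26478576660156]]
```

View pics/s3.png

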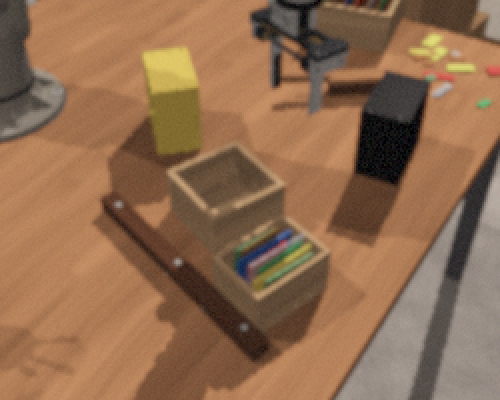

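The box is upright, mouth at (225,185) in the crop. In the stop's frame it's centred at x=11, y=135, skewed 4.5°. I'll turn the tool parallel to the stop, then go down behind the box.

```bash
python3 -m pendant '[[[0,0,0,0,0,-0.08,94],[0,0,0,0,0,0,94]]]'
python3 -c "
from h import *
P=np.array([571.5,-140])+10*np.array([.9588,-.2846])+258*np.array([.2846,.9588])
to(P[0],P[1],40);print(stopf(bot.sense()['eef_pos'][:2]))"
```

```text
t: 6.98
eef_pos: [671.6, 117.9, 206.7]
tcp_rot: [-2.519, -1.877, 0.002]
contact_force: [0.3, 0.3, -0.7]
finger_gap: 0.998
gripper_force: 0.0
t 6.975 tcp [671.6 117.9 206.7] F [ 0.3  0.3 -0.7] toolyaw -16.6 z [-0.001 -0.001 -1.   ]
shift [-17.6 -12.4 166.7]
[ 22.58729795 275.76391091]
```

```bash
python3 -m pendant '[[[0,-12,40,0,0,0,94],[-8,0,42,0,0,0,94],[-9,0,42,0,0,0,94],[0,0,42,0,0,0,94],[-10,0,0,0,0,0,94],[-10,0,0,0,0,0,94],[-10,0,0,0,0,0,94],[-8,0,0,0,0,0,94],[-8,0,0,0,0,0,94],[-8,0,0,0,0,0,94]]]'
python3 -m pendant '[[[-8,0,0,0,0,0,94],[-7,0,0,0,0,0,94],[-7,0,0,0,0,0,94],[-6,0,0,0,0,0,94],[0,0,0,0,0,0,94]]]'
python3 -c "
from h import *
rim();to(0,0,0);print(stopf(bot.sense()['eef_pos'][:2]))"
```

```text
t: 8.22
eef_pos: [640.4, 54.6, 42.0]
tcp_rot: [-2.518, -1.879, -0.002]
contact_force: [0.7, 4.5, 4.3]
finger_gap: 0.999
gripper_force: 2.6
t: 8.85
eef_pos: [632.2, 26.6, 41.5]
tcp_rot: [2.518, 1.877, -0.001]
contact_force: [-0.2, 0.1, -0.7]
finger_gap: 0.999
gripper_force: 0.0
scene 495 87.84441113922774 ((16.54254150390625, 101.0932846069336), (170.08087158203125, 153.40164184570312), 89.42182159423828) [[-61.01251220703125, 16.831161499023438], [92.38131713867188, 15.283187866210938], [94.09759521484375, 185.35540771484375], [-59.296234130859375, 186.90338134765625]]
top 107 89.9654260786776 ((78.1359634399414, 45.32352828979492), (93.22046661376953, 47.89021682739258), 53.239131927490234) [[31.057437896728516, 22.31277847290039], [69.4242172241211, -6.348392486572266], [125.21449279785156, 68.33427429199219], [86.84770965576172, 96.99545288085938]]
t 8.95 tcp [631.9  26.9  41.2] F [-0.3 -0.1  0.5] toolyaw -16.6 z [-0. -0. -1.]
shift [-206.1 -598.    41.7]
[ 10.4 177.2]
```

```bash
python3 -m pendant '[[[-5,0,0,0,0,0,94],[-5,0,0,0,0,0,94],[-3,0,0,0,0,0,94],[-2,0,0,0,0,0,94]]]'
python3 -m pendant '[[[-2,0,0,0,0,0,94]]]'
python3 -m pendant '[[[-2,0,0,0,0,0,94]]]'
python3 -m pendant '[[[-2,0,0,0,0,0,94]]]'; python3 -m pendant '[[[0,0,0,0,0,0,94]]]'
python3 -c "
from h import *
rim();to(0,0,0);print(stopf(bot.sense()['eef_pos'][:2]))"
```

```text
t: 9.45
eef_pos: [627.9, 12.9, 41.5]
tcp_rot: [-2.518, -1.878, 0.0]
contact_force: [1.3, 3.0, -1.4]
finger_gap: 0.996
gripper_force: 1.3
t: 9.57
eef_pos: [627.3, 11.2, 41.5]
tcp_rot: [-2.518, -1.878, -0.0]
contact_force: [0.6, 2.1, -2.4]
finger_gap: 1.0
gripper_force: 1.3
t: 9.7
eef_pos: [626.9, 9.9, 41.6]
tcp_rot: [-2.517, -1.879, -0.001]
contact_force: [0.6, 8.7, 0.1]
finger_gap: 0.998
gripper_force: 4.4
t: 9.82
eef_pos: [626.8, 9.9, 42.0]
tcp_rot: [-2.516, -1.879, -0.005]
contact_force: [3.5, 17.2, 2.1]
finger_gap: 0.999
gripper_force: 8.8
t: 9.95
eef_pos: [626.8, 9.9, 42.0]
tcp_rot: [-2.516, -1.879, -0.005]
contact_force: [1.8, 12.4, 0.3]
finger_gap: 1.001
gripper_force: 6.3
scene 509 88.17969111119453 ((16.500118255615234, 82.71490478515625), (155.10430908203125, 170.33111572265625), 0.9361484050750732) [[-62.433128356933594, 166.60203552246094], [-59.650238037109375, -3.706343650817871], [95.43336486816406, -1.1722259521484375], [92.65047454833984, 169.1361541748047]]
top 109 90.76126710124805 ((77.41291046142578, 28.256723403930664), (95.54936218261719, 45.455989837646484), 52.411163330078125) [[30.26093864440918, 4.263526916503906], [66.28065490722656, -23.46420669555664], [124.56488037109375, 52.24991989135742], [88.545166015625, 79.97765350341797]]
t 10.05 tcp [626.9   9.9  42. ] F [ 2.3 12.   0. ] toolyaw -16.5 z [ 0.  0. -1.]
shift [-187.5 -598.3   41.1]
[ 10.4 159.5]
```

The force jumped while the TCP stalled, so the box is against the stop. Back off, rise and check with a clear view.

```bash
python3 -m pendant '[[[10,0,0,0,0,0,94],[25,0,0,0,0,0,94],[30,0,0,0,0,0,94],[30,0,-40,0,0,0,94],[30,0,-50,0,0,0,94],[40,0,-50,0,0,0,94],[50,0,-50,0,0,0,94],[50,0,-50,0,0,0,94],[0,0,0,0,0,0,94]]]'
python3 - <<'E'
from h import *
rim()
p,d=bot.camera('top');cv2.imwrite('pics/t4.png',p[90:290,80:330,::-1].repeat(3,0).repeat(3,1))
E
```

```text
t: 11.18
eef_pos: [698.7, 254.4, 272.4]
tcp_rot: [-2.514, -1.883, -0.008]
contact_force: [-0.1, -0.2, -0.0]
finger_gap: 1.001
gripper_force: 0.0
scene 476 87.81594973570351 ((16.804405212402344, 74.04679870605469), (153.7790069580078, 152.8502197265625), 0.5940403342247009) [[-60.873321533203125, 149.67062377929688], [-59.288604736328125, -3.1713719367980957], [94.48213195800781, -1.5770263671875], [92.89741516113281, 151.2649688720703]]
top 503 89.62713289202614 ((13.534465789794922, 77.09123992919922), (151.9145965576172, 150.20809936523438), 0.1989196538925171) [[-62.68312072753906, 151.93113708496094], [-62.16162872314453, 1.723932147026062], [89.7520523071289, 2.2513427734375], [89.23056030273438, 152.4585418701172]]
```

View pics/t4.png

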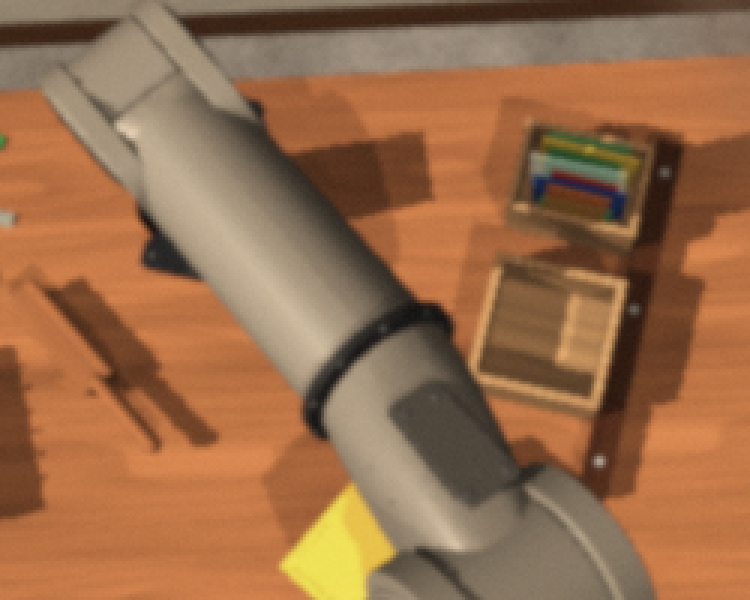

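The top view shows the box upright at crop (550,335), its right side flush with the stop: y ≈ 74–77 mm, yaw under 1°, x ≈ 14 mm. The filled box and brush haven't moved.

```bash
python3 -c "
from station import bot
print(bot.close_job())"
```

```text
the job is handed in; nothing more can be done
None
```

The box is back on its base, mouth up and flush against the stop (base centre about 75 mm out, under 1° skew, 14 mm along); the filled box and brush stayed put in the last picture, the jar was not rechecked, and the job is handed in without a verdict shown.

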